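# Unstack the pulled parts into their nests

### The arm

A 7-joint arm with a two-finger parallel gripper is mounted at the origin on the work surface. World frame = base frame: x ahead of the robot, y to its left, z up, the work surface at z = 0. Lengths are in m, angles in rad, forces in N, time in s.
With the tool pointing down it reaches from about 0.35 to 0.9 m from the base axis. Payload 8.1 kg.
Tool frame: the origin (TCP) lies at the centre of the arm's flange, where the gripper is bolted on; the fingertips stand 173 mm ahead of it and the grasp point (between the pads) lies 155 mm ahead of it; z points along the fingers, y is the direction in which the jaws open and shut (so a half turn about z gives the same grasp; the last joint's range is limited). The gripper opens to 85 mm and grips with 20 to 120 N. Pads are 22 mm wide; open, the fingers measure 114 mm over their backs; the gripper's body (76 mm by 85 mm) begins 54 mm behind the grasp point. The pads swing forward as they close: fully open they stand 13 mm farther back than shut.
Start: joints at [-1.422, 0.434, 0.025, 1.573, -0.012, 1.134, -0.075], TCP at [0.156, 0.605, 0.405] pointing down, gripper open.
Joint ranges: [-2.62, 2.62], [-0.44, 2.09], [-1.27, 1.32], [0.08, 2.57], [-1.32, 4.46], [0.12, 2], [-2.74, 2.74]. Speed limits (rad/s): [2.22, 2.22, 3.01, 3.01, 3.14, 3.14, 3.14].

### API

Orientations are given as a 3x3 rotation matrix whose columns are the frame's x, y, z axes.
In Python, from station import * gives the robot as it stands. The module is installed in compiled form; this text tells all that it offers. Calls block until the motion is done:
- move_pose(position, orientation): joint-space move of the TCP to a pose.
- servo_line(position, frame=None, max_speed=0.15): straight line of the TCP; frame=None keeps the orientation; max_speed is the mean speed in m/s.
- set_joints(angles): joint-space move.
- grip(opening, force=None): finger opening in m; force is the grip in N (None keeps the last); returns when the fingers have stopped.
- sleep(seconds).
- solve_ik(position, orientation): joint angles nearest the present ones, or None.
- snapshot(name): name is "scene" or "top" or "wrist"; returns a dict with "img" (400x640x3 uint8, red, green, blue), "fx", "fy", "cx", "cy" (pixels), "camera_from_world" (4x4, takes a point from world to camera coordinates). Camera axes: x right, y down, z forward; pixel columns grow to the right and rows downward; lengths in m; the calibration is good to about 2 mm. A picture is of the moment at which its call begins. There is no depth.
A pose or a line that the arm cannot do raises Unreachable and nothing moves.
- sign_off(): hands the job in, once; it reports no verdict.
Readings, each from a call of its own:
- get_t(): time.
- get_joint_positions(): joint angles.
- get_dq(): joint speeds.
- get_effort(): joint torques, N m.
- get_ee_pos(): TCP position.
- get_ee_rot(): TCP orientation.
- get_contact_force(): force on the tool from outside, world axes, zero at the start.
- get_torque(): the same for the moment, N m.
- get_finger_gap(): finger opening in m.
Only numpy, scipy, OpenCV 4.12 (cv2) and the standard library are available. Lean on these libraries where they do the work, as an engineer would, in place of code of your own. Each camera call takes 0.05 s, during which the arm holds its last target.

### The job

The parts pulled from a repair are piled up in the middle of the bench: a power brick, a heat sink, a square fan, a round loudspeaker and a small battery. Take the two piles apart from the top, one part at a time, and lay each part flat in the white nest whose pocket has that part's outline (each pocket is slightly larger than its part all round). Leave every part right way up on its pocket's floor.

Things in the scene. Friction and masses are not known exactly. Their poses are not given: they have to be found in the camera images.
- brick: Laptop power brick, a plain dark block with rounded edges and no cable, 100 x 54 x 26 mm (x, y, z), about 0.3 kg, lying flat on the bench at the bottom of one of the two piles. Grip across its 54 mm. Origin: centre of its underside, z up.
- heatsink: Bare aluminium heat sink, 80 x 56 x 26 mm (x, y, z): an 8 mm base plate with eight upright fins running along x to its full height, the outer fins flush with the long sides; about 0.2 kg, lying flat on the bench, fins up, at the bottom of the other pile. Grip across its 56 mm. Origin: centre of its underside, z up.
- fan: Square cooling fan, grey frame 50 x 50 x 20 mm with a dark round rotor in its top face; lies on the power brick or on the heat sink (underside 26 mm over the bench), with the battery on its top. It may be turned relative to what it lies on. Origin: centre of its underside, z up. x and y are parallel to its sides.
- speaker: Round loudspeaker capsule, dark steel, 46 mm diameter, 20 mm high, cone upwards; lies on the power brick or on the heat sink, whichever the fan is not on (underside 26 mm over the bench). Origin: centre of its underside, z up.
- battery: Small dark camera battery, a block 42 x 30 x 16 mm (x, y, z) with brass contacts on its +x end and a pale patch on top, lying on top of the fan (underside 46 mm over the bench). Grip across its 30 mm. Origin: centre of its underside, z up.
- nest_brick: Nest of the power brick: outside 130 x 84 mm, rectangular pocket 116 x 70 mm (x, y). A fixed white slab 6 mm high; its pocket (grey floor) is central, 4 mm deep (floor 2 mm over the bench), 8 mm larger than the part on every side. Origin: centre of the slab's underside, z up. Fingertips 7 mm or more over the part's underside clear the rim.
- nest_heatsink: Nest of the heat sink: outside 110 x 86 mm, rectangular pocket 96 x 72 mm (x, y). A fixed white slab 6 mm high; its pocket (grey floor) is central, 4 mm deep (floor 2 mm over the bench), 8 mm larger than the part on every side. Origin: centre of the slab's underside, z up. Fingertips 7 mm or more over the part's underside clear the rim.
- nest_fan: Nest of the fan: outside 80 x 80 mm, square pocket 66 x 66 mm. A fixed white slab 6 mm high; its pocket (grey floor) is central, 4 mm deep (floor 2 mm over the bench), 8 mm larger than the part on every side. Origin: centre of the slab's underside, z up. Fingertips 7 mm or more over the part's underside clear the rim.
- nest_speaker: Nest of the loudspeaker: outside 78 x 78 mm, round pocket of 62 mm diameter (the only round one). A fixed white slab 6 mm high; its pocket (grey floor) is central, 4 mm deep (floor 2 mm over the bench), 8 mm larger than the part on every side. Origin: centre of the slab's underside, z up. Fingertips 7 mm or more over the part's underside clear the rim.
- nest_battery: Nest of the battery: outside 72 x 60 mm, rectangular pocket 58 x 46 mm (x, y), the smallest. A fixed white slab 6 mm high; its pocket (grey floor) is central, 4 mm deep (floor 2 mm over the bench), 8 mm larger than the part on every side. Origin: centre of the slab's underside, z up. Fingertips 7 mm or more over the part's underside clear the rim.
Not all that is in view belongs to the job. What is shaped like the nest_brick but blue is not meant. What is shaped like the brick but orange or purple is not meant.

How it is judged:
At the end, for the whole second after the job is handed in: Each of the five parts is at rest in its own nest: centre within 13 mm of the pocket's centre, right way up and flat (tilt under 0.035 rad), underside on the pocket floor (0.5 to 3.5 mm over the nest's underside) (horizontal distance between brick and nest_brick below 0.013 m and z of brick in the frame of nest_brick between 0.0005 and 0.0035 m and angle between each of brick, heatsink, fan, speaker, battery's own z axis and vertical below 0.035 rad and linear speed of each of brick, heatsink, fan, speaker, battery below 0.02 m/s and angular speed of each of brick, heatsink, fan, speaker, battery below 0.2 rad/s and horizontal distance between heatsink and nest_heatsink below 0.013 m and z of heatsink in the frame of nest_heatsink between 0.0005 and 0.0035 m and horizontal distance between fan and nest_fan below 0.013 m and z of fan in the frame of nest_fan between 0.0005 and 0.0035 m and horizontal distance between speaker and nest_speaker below 0.013 m and z of speaker in the frame of nest_speaker between 0.0005 and 0.0035 m and horizontal distance between battery and nest_battery below 0.013 m and z of battery in the frame of nest_battery between 0.0005 and 0.0035 m); the robot touches nothing.
It fails at once if the power brick was shifted more than 50 mm with something still lying on it ((distance of brick from where it was at the start of the episode above 0.05 m and contact force between brick and fan above 0.05 N and horizontal distance between brick and fan below 0.035 m and z of fan in the frame of brick above 0.012 m) or (distance of brick from where it was at the start of the episode above 0.05 m and contact force between brick and speaker above 0.05 N and horizontal distance between brick and speaker below 0.035 m and z of speaker in the frame of brick above 0.012 m) or (distance of brick from where it was at the start of the episode above 0.05 m and contact force between brick and battery above 0.05 N and horizontal distance between brick and battery below 0.035 m and z of battery in the frame of brick above 0.012 m)).
It fails at once if the heat sink was shifted more than 50 mm with something still lying on it ((distance of heatsink from where it was at the start of the episode above 0.05 m and contact force between heatsink and fan above 0.05 N and horizontal distance between heatsink and fan below 0.035 m and z of fan in the frame of heatsink above 0.012 m) or (distance of heatsink from where it was at the start of the episode above 0.05 m and contact force between heatsink and speaker above 0.05 N and horizontal distance between heatsink and speaker below 0.035 m and z of speaker in the frame of heatsink above 0.012 m) or (distance of heatsink from where it was at the start of the episode above 0.05 m and contact force between heatsink and battery above 0.05 N and horizontal distance between heatsink and battery below 0.035 m and z of battery in the frame of heatsink above 0.012 m)).
It fails at once if the fan was shifted more than 50 mm with something still lying on it ((distance of fan from where it was at the start of the episode above 0.05 m and contact force between fan and battery above 0.05 N and horizontal distance between fan and battery below 0.035 m and z of battery in the frame of fan above 0.012 m)).
It also fails if it takes over 131 s, if anything falls off the work surface, if the arm or the gripper's body presses on something with over 40 N, if the wrist force passes 120 N, or if a joint passes its speed limit or range.

## Working session

There is one attempt and no reset: what is moved stays moved. The work goes in short steps, each a Python script; the robot and the scene stay as the last script left them, time stands still between calls to the robot, and variables do not carry over. Pictures are saved under pics/ and viewed, and the job is handed in when it is done.

```bash
mkdir -p pics; python3 - <<'E'
from station import *
import cv2,numpy as np
for n in ["scene","top","wrist"]:
    s=snapshot(n); cv2.imwrite(f"pics/{n}0.png",s["img"][:,:,::-1]); print(n,s["fx"],s["cx"],s["cy"]); print(np.round(s["camera_from_world"],3).tolist())
    np.savez(f"{n}0.npz",**s)
print(get_t(),get_ee_pos(),get_ee_rot())
E
```

```text
scene 419.3512884871529 313.33713021454287 201.08284392662017
[[0.646, 0.763, 0.022, -0.323], [0.504, -0.404, -0.763, -0.183], [-0.574, 0.504, -0.646, 1.312], [0.0, 0.0, 0.0, 1.0]]
top 406.9402669357663 319.38865031775003 197.7914531277829
[[0.006, -1.0, 0.006, 0.032], [-0.974, -0.007, -0.227, 0.487], [0.227, -0.005, -0.974, 0.936], [0.0, 0.0, 0.0, 1.0]]
wrist 319.90044432035387 322.66664909764546 193.10001310938898
[[0.247, 0.969, -0.002, -0.625], [0.931, -0.237, 0.277, -0.038], [0.268, -0.07, -0.961, 0.378], [0.0, 0.0, 0.0, 1.0]]
0.15 [0.15571903 0.60511304 0.40413829] [[-9.68443032e-01  2.49234971e-01 -1.51667362e-04]
 [ 2.49234981e-01  9.68442380e-01 -1.13218352e-03]
 [-1.35298626e-04 -1.13425605e-03 -9.99999348e-01]]
```

View pics/top0.png

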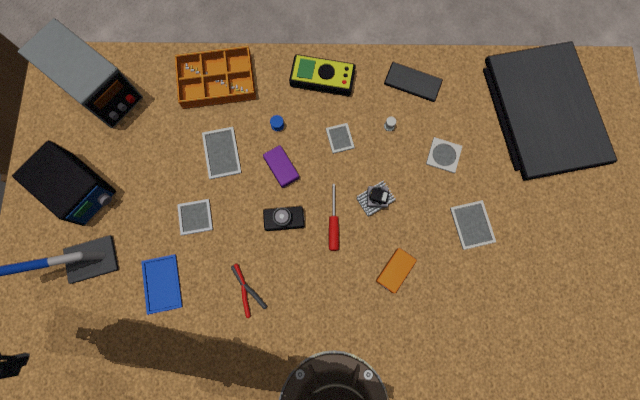

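View pics/scene0.png

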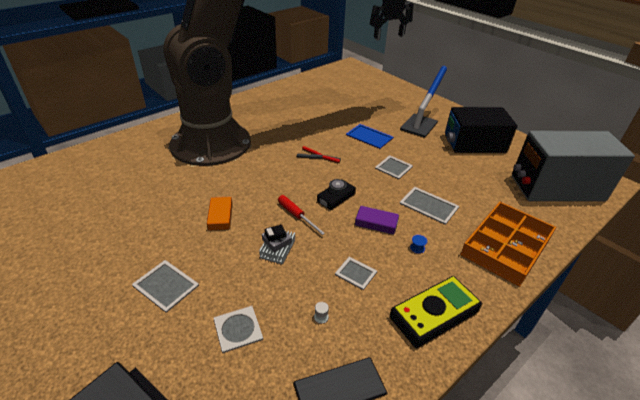

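View pics/wrist0.png

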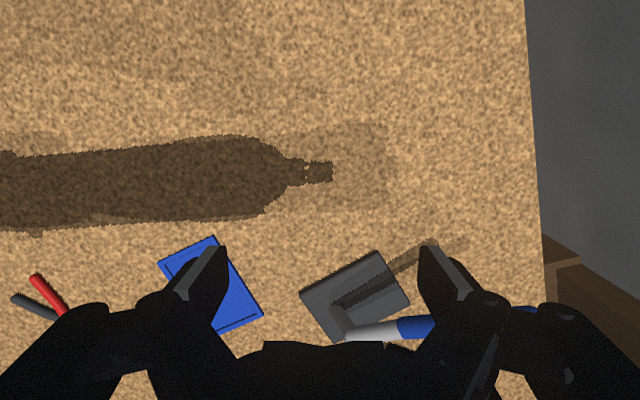

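The top view shows the loudspeaker on the brick at about (284,217), and the battery on the fan on the heat sink at about (377,198). The white nests are at about (221,152), (195,217), (340,138), (445,154, round) and (473,225). The lookalikes are the blue tray (162,284), the orange block (396,271) and the purple block (281,166). Next I'll measure the nests and enlarge the piles.

```bash
cat > h.py <<'E'
import numpy as np, cv2
def ray(s,uv,z):
    uv=np.atleast_2d(np.asarray(uv,float)); T=np.asarray(s["camera_from_world"]); R=T[:3,:3]; c=-R.T@T[:3,3]
    d=np.c_[(uv[:,0]-s["cx"])/s["fx"],(uv[:,1]-s["cy"])/s["fy"],np.ones(len(uv))]@R
    return c+d*((z-c[2])/d[:,2])[:,None]
def proj(s,p):
    p=np.atleast_2d(p); T=np.asarray(s["camera_from_world"]); q=p@T[:3,:3].T+T[:3,3]
    return np.c_[s["fx"]*q[:,0]/q[:,2]+s["cx"],s["fy"]*q[:,1]/q[:,2]+s["cy"]]
def rect(P):
    (c,wh,a)=cv2.minAreaRect((P[:,:2]*1000).astype(np.float32)); 
    if wh[0]<wh[1]: wh=wh[::-1]; a+=90
    a=(a+90)%180-90
    return np.array(c)/1000,np.array(wh),a   # a = direction of long side, deg
E
python3 - <<'E'
from h import *
s=dict(np.load("top0.npz")); im=s["img"]; hsv=cv2.cvtColor(im,cv2.COLOR_RGB2HSV)
m=((hsv[...,1]<60)&(hsv[...,2]>85)).astype(np.uint8)
cs,_=cv2.findContours(m,cv2.RETR_EXTERNAL,cv2.CHAIN_APPROX_NONE)
for c in cs:
    if cv2.contourArea(c)<150: continue
    print(c[:,0].mean(0).round(),rect(ray(s,c[:,0],0.006)))
for p in [(284,217),(377,196)]: print(ray(s,p,0.045))
a=cv2.resize(im[165:265,240:440],None,fx=4,fy=4,interpolation=cv2.INTER_CUBIC); cv2.imwrite("pics/topcrop.png",a[:,:,::-1])
t=dict(np.load("scene0.npz"))
a=cv2.resize(t["img"][160:280,190:390],None,fx=4,fy=4,interpolation=cv2.INTER_CUBIC); cv2.imwrite("pics/scenecrop.png",a[:,:,::-1])
E
```

```text
[ 65. 258.] (array([0.34148956, 0.66237311]), array([85.43326569, 20.82488441]), -76.79920864105225)
[473. 225.] (array([ 0.43243121, -0.35316519]), array([110.79322052,  88.01997375]), 13.236023902893066)
[194. 217.] (array([0.44767264, 0.35053931]), array([82.6163559 , 81.40471649]), 10.718208312988281)
[371. 196.] (array([ 0.50140271, -0.10728023]), array([86.4047699 , 64.48973846]), -58.343183517456055)
[444. 155.] (array([ 0.61800824, -0.29222485]), array([80.66625214, 78.9546051 ]), -18.273971557617188)
[221. 153.] (array([0.61937823, 0.2940011 ]), array([132.69671631,  84.95635223]), 12.388710975646973)
[340. 138.] (array([ 0.66280426, -0.01812901]), array([74.0366745 , 60.97403336]), 15.137602806091309)
[326.  27.] (array([0.92428772, 0.03099097]), array([1846.10131836,  321.76132202]), -89.38776367902756)
[[0.44073589 0.12072175 0.045     ]]
[[ 0.49496532 -0.10738894  0.045     ]]
```

```bash
python3 - <<'E'
from station import *
for p in [(.42,.1,.35),(.47,-.1,.35)]:
    print(solve_ik(p,[[1,0,0],[0,-1,0],[0,0,-1]]),solve_ik(p,[[0,1,0],[1,0,0],[0,0,-1]]))
E
```

```text
[-1.0331231   0.2144186   0.81006072  2.13680805 -0.20371959  0.86608672
 -1.67239504] [-0.86427699  0.19154098  0.59682531  2.12694502 -0.14158242  0.86058292
 -0.18333544]
[-0.65294456  0.36693037  0.9913227   2.03900755 -0.38335013  0.93159568
 -1.02829428] [-0.65498799  0.36809676  0.99469876  2.03911521 -0.385284    0.93220015
  0.54479483]
```

View pics/topcrop.png

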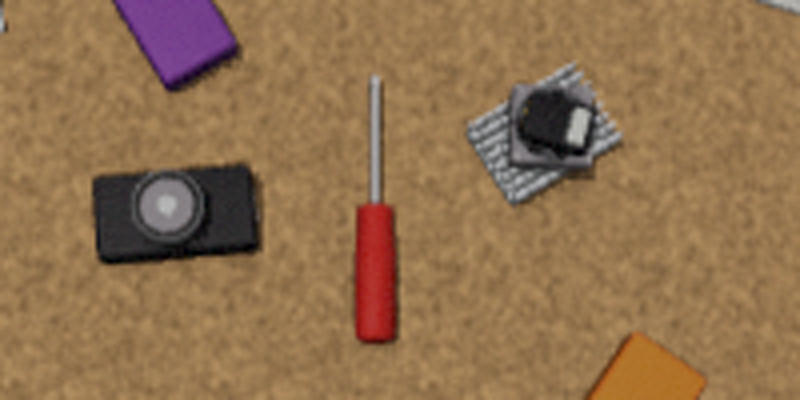

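View pics/scenecrop.png

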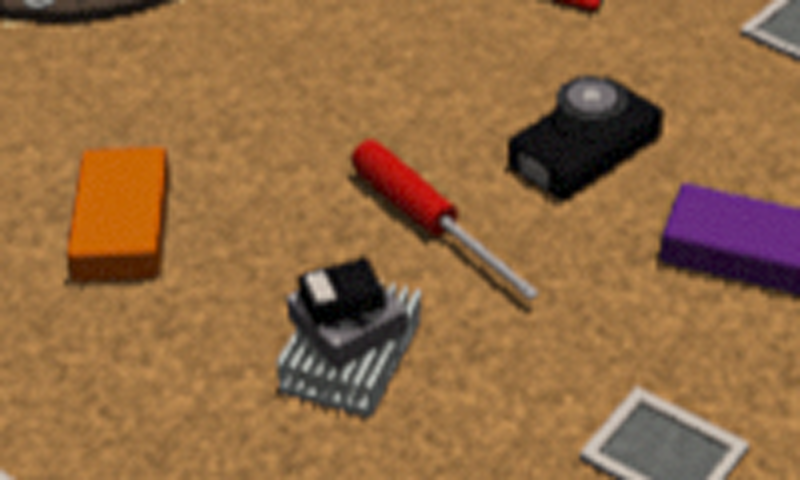

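The nest outlines match their listed sizes, so every nest is identified. The two brick-shaped decoys are solid orange and purple. The real brick is the black block under the loudspeaker. Now a closer look with the wrist camera.

```bash
cat >> h.py <<'E'
from station import *
def rot(a):  # a: angle (deg) of jaw (tool y) direction in world
    t=np.radians(a); y=np.array([np.cos(t),np.sin(t),0]); z=np.array([0,0,-1.]); return np.c_[np.cross(y,z),y,z]
LO=np.array([-2.62,-.44,-1.27,.08,-1.32,.12,-2.74]);HI=np.array([2.62,2.09,1.32,2.57,4.46,2,2.74])
def best(p,a):
    q0=np.array(get_joint_positions()); c=[]
    for b in (a,a+180):
        q=solve_ik(p,rot(b))
        if q is not None:
            q=np.array(q); mar=min((q-LO).min(),(HI-q).min()); c.append((np.abs(q-q0).max()+(5 if mar<.1 else 0),b))
    if not c: raise Exception("no ik %s %s"%(p,a))
    return min(c)[1]
def hover(x,y,a,z=.34):
    b=best((x,y,z),a); move_pose([x,y,z],rot(b)); return b
def shot(n,name):
    s=snapshot(n); np.savez(name+".npz",**s); cv2.imwrite(f"pics/{name}.png",s["img"][:,:,::-1]); return s
E
python3 - <<'E'
from h import *
print(hover(.495,-.107,-10)); s=shot("wrist","w1"); print(get_t(),get_ee_pos(),get_joint_positions(),get_contact_force())
E
```

```text
-10
2.9917 [ 0.49529954 -0.10623477  0.33992312] [-0.6413274   0.46271882  1.041848    1.99432066 -0.4896955   0.96070301
  0.47444899] [-0.14540824 -0.0297672  -0.23605223]
```

View pics/w1.png

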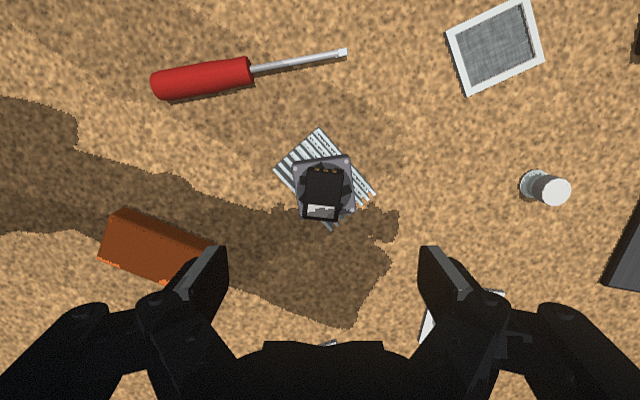

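```bash
python3 - <<'E'
import cv2
a=cv2.imread("pics/w1.png")[115:245,255:405]
cv2.imwrite("pics/w1c.png",cv2.resize(cv2.convertScaleAbs(a,alpha=1.5,beta=15),None,fx=4.5,fy=4.5,interpolation=cv2.INTER_CUBIC))
E
```

```text
(no output)
```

View pics/w1c.png

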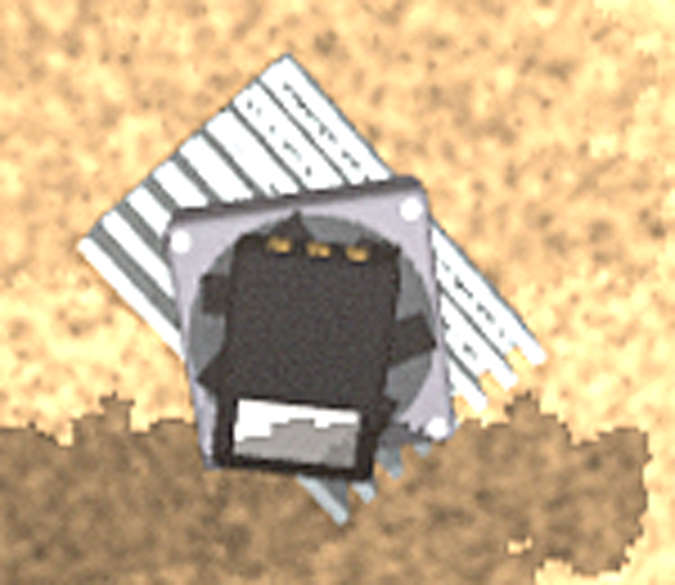

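```bash
cat >> h.py <<'E'
def quad(s,crop,sc,pts,z):
    P=ray(s,np.array(pts)/sc+np.array(crop),z)[:,:2]
    L=[np.linalg.norm(P[i]-P[(i+1)%4])*1000 for i in range(4)]
    d=(P[1]-P[0])+(P[2]-P[3]); e=(P[3]-P[0])+(P[2]-P[1])
    print("c",P.mean(0).round(4),"sides",np.round(L,1),"dir01",np.degrees(np.arctan2(d[1],d[0])).round(1),"dir03",np.degrees(np.arctan2(e[1],e[0])).round(1))
    return P
E
python3 - <<'E'
from h import *
s=dict(np.load("w1.npz"))
quad(s,(255,115),4.5,[(236,248),(397,260),(375,480),(213,465)],.062)
quad(s,(255,115),4.5,[(170,212),(418,180),(455,440),(207,468)],.046)
quad(s,(255,115),4.5,[(80,243),(288,55),(546,357),(340,524)],.026)
E
```

```text
c [ 0.4963 -0.1092] sides [28.2 41.3 29.7 40.7] dir01 -14.8 dir03 -105.4
c [ 0.4982 -0.1069] sides [46.1 51.2 48.4 50.7] dir01 -2.7 dir03 -91.8
c [ 0.4989 -0.1066] sides [55.7 80.3 55.8 80.1] dir01 31.6 dir03 -58.9
```

```bash
cat >> h.py <<'E'
def pick(x,y,a,under,tip,pre=.085,force=40,up=.30):
    grip(pre); b=hover(x,y,a,up); R=rot(b); z=under+.173+tip
    servo_line([x,y,z+.03],R,.2); servo_line([x,y,z],R,.06); grip(0.0,force); zz=get_ee_pos()[2]
    print("gap",get_finger_gap(),"z",zz,"want",z,"F",np.round(get_contact_force(),1))
    servo_line([x,y,z+.04],R,.1); servo_line([x,y,up],R,.25)
    print("gap up",get_finger_gap(),"F",np.round(get_contact_force(),1),"t",get_t()); return b
def place(x,y,a,tip,width,up=.30,dz=.001):
    b=hover(x,y,a,up); R=rot(b); z=.002+dz+.173+tip
    print("gap",get_finger_gap()); servo_line([x,y,z+.03],R,.2); servo_line([x,y,z],R,.04)
    print("F down",np.round(get_contact_force(),1),get_ee_pos()); grip(width+.014); sleep(.2)
    servo_line([x,y,z+.04],R,.1); servo_line([x,y,up],R,.25); print("t",get_t()); return b
E
python3 - <<'E'
from h import *
print(pick(.4963,-.1092,-15,.046,.004)); shot("wrist","w2")
E
```

```text
gap 0.028820777975686815 z 0.22330716063100203 want 0.22299999999999998 F [-1.3  0.6  6.1]
gap up 0.028957247604335032 F [-0.5 -0.2 -1. ] t 5.925
-15
```

View pics/w2.png

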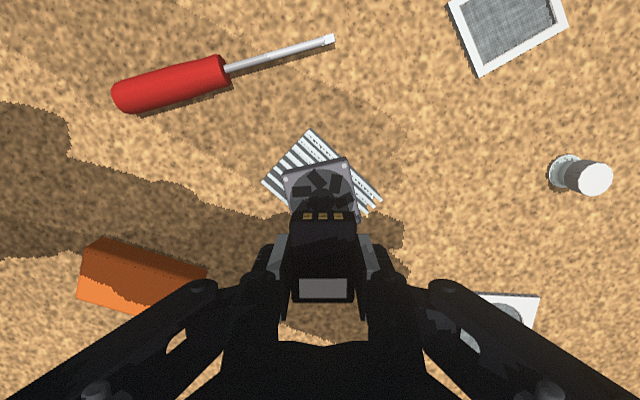

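Battery held; the fan and heat sink underneath stayed put. I'm placing it with a force-guarded final descent.

```bash
cat >> h.py <<'E'
def place(x,y,a,tip,width,up=.30,dz=.001,steps=7):
    b=hover(x,y,a,up); R=rot(b); z=.002+dz+.173+tip
    f0=get_contact_force()[2]
    print("gap",get_finger_gap()); servo_line([x,y,z+.03],R,.2)
    for k in range(steps,-1,-1):
        servo_line([x,y,z+.001*k],R,.03); f=get_contact_force()[2]-f0
        if f>6: break
    print("k",k,"F",f,"ee",get_ee_pos().round(4) if hasattr(get_ee_pos(),'round') else get_ee_pos()); grip(width+.014); sleep(.2)
    zc=get_ee_pos()[2]
    servo_line([x,y,zc+.04],R,.1); servo_line([x,y,up],R,.25); print("t",get_t()); return b
E
python3 - <<'E'
from h import *
print(place(.6628,-.0181,105.1,.004,.030)); shot("wrist","w3")
E
```

```text
gap 0.02888697524237906
k 0 F 0.4386765584546844 ee [ 0.6628 -0.0181  0.1799]
t 11.7667
285.1
```

View pics/w3.png

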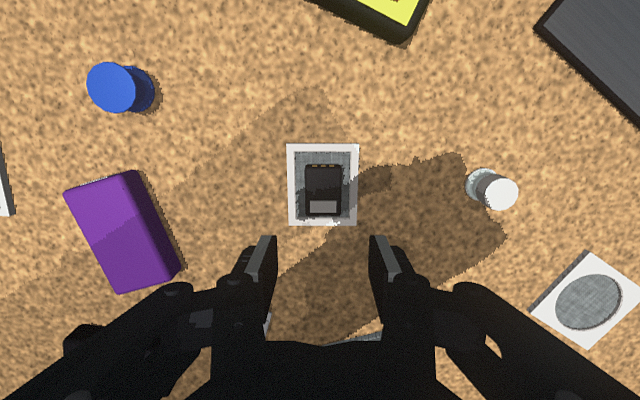

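```bash
python3 - <<'E'
import cv2
a=cv2.imread("pics/w3.png")[135:235,270:380]
cv2.imwrite("pics/w3c.png",cv2.resize(cv2.convertScaleAbs(a,alpha=1.3,beta=25),None,fx=6,fy=6,interpolation=cv2.INTER_CUBIC))
E
```

```text
(no output)
```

View pics/w3c.png

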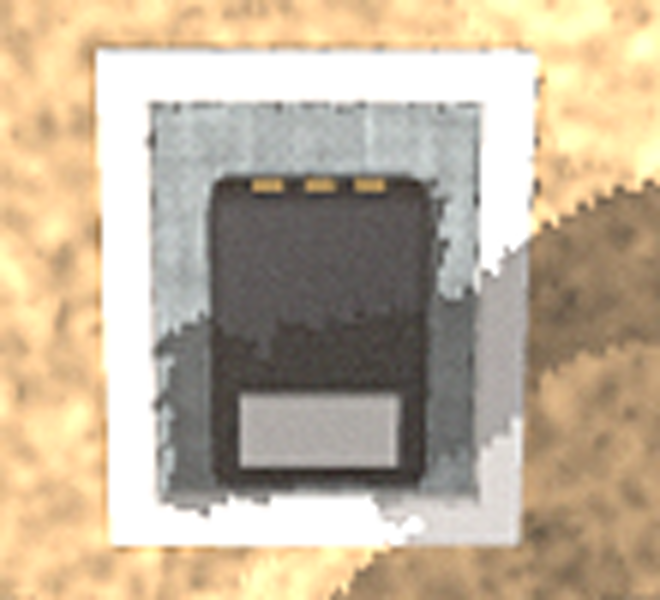

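```bash
python3 - <<'E'
from h import *
s=dict(np.load("w3.npz"))
quad(s,(270,135),6,[(212,190),(434,190),(424,486),(214,486)],.018)
quad(s,(270,135),6,[(96,48),(540,50),(522,545),(110,545)],.006)
quad(s,(270,135),6,[(150,102),(482,102),(476,500),(158,500)],.006)
E
```

```text
c [ 0.6635 -0.0186] sides [29.5 41.9 29.2 41.8] dir01 -74.8 dir03 -165.5
c [ 0.6651 -0.0177] sides [60.6 72.5 60.6 72.8] dir01 -74.9 dir03 -165.0
c [ 0.665  -0.0176] sides [45.7 58.3 46.4 58.3] dir01 -74.8 dir03 -164.6
```

Battery sits flat, about 2 mm off centre. Next is the fan, with a check look first.

```bash
python3 - <<'E'
from h import *
grip(.085); print(hover(.498,-.107,-2.5,.32)); s=shot("wrist","w4")
a=s["img"][95:255,230:420,::-1]
cv2.imwrite("pics/w4c.png",cv2.resize(cv2.convertScaleAbs(a,alpha=1.3,beta=15),None,fx=3.5,fy=3.5,interpolation=cv2.INTER_CUBIC))
E
```

```text
-2.5
```

View pics/w4c.png

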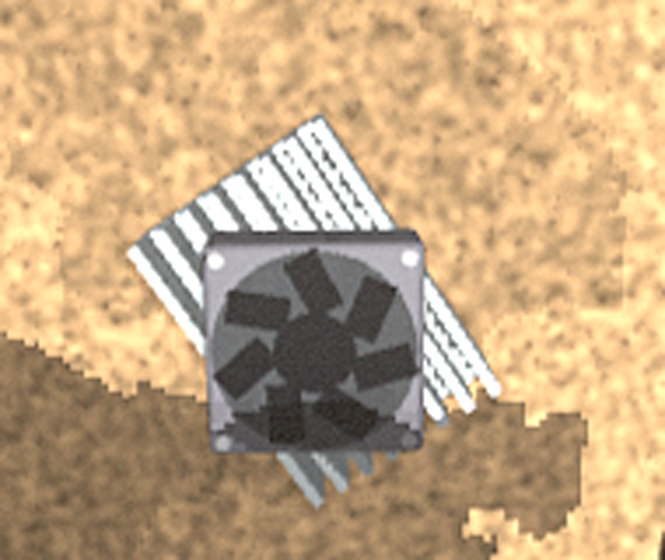

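```bash
python3 - <<'E'
from h import *
s=dict(np.load("w4.npz"))
P=quad(s,(230,95),3.5,[(204,242),(425,242),(423,453),(207,453)],.046)
quad(s,(230,95),3.5,[(127,252),(320,114),(502,393),(318,508)],.026)
c=P.mean(0)
print(pick(c[0],c[1],-2.5,.026,.005)); shot("wrist","w5")
E
```

```text
c [ 0.498  -0.1077] sides [48.6 49.7 50.2 49.7] dir01 -2.5 dir03 -92.5
c [ 0.4987 -0.1066] sides [56.3 81.4 55.1 80.5] dir01 32.2 dir03 -58.5
gap 0.04888792885702568 z 0.20444023809527964 want 0.204 F [-0.6  0.2  5.9]
gap up 0.049245675267035084 F [ 0.1  0.8 -1.4] t 16.4583
-2.5
```

View pics/w5.png

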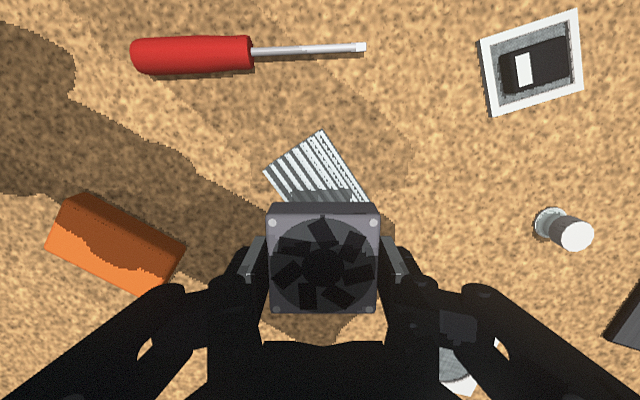

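```bash
python3 - <<'E'
from h import *
print(place(.4477,.3505,10.7,.005,.050)); s=shot("wrist","w6")
a=s["img"][95:255,230:420,::-1]
cv2.imwrite("pics/w6c.png",cv2.resize(cv2.convertScaleAbs(a,alpha=1.3,beta=15),None,fx=3.5,fy=3.5,interpolation=cv2.INTER_CUBIC))
# then speaker hover
hover(.4407,.1207,95,.32); grip(.085); s=shot("wrist","w7")
a=s["img"][75:255,220:430,::-1]
cv2.imwrite("pics/w7c.png",cv2.resize(cv2.convertScaleAbs(a,alpha=1.8,beta=25),None,fx=3.3,fy=3.3,interpolation=cv2.INTER_CUBIC))
E
```

```text
gap 0.04894137250932976
k 0 F -0.7181462158484181 ee [0.4477 0.3505 0.1809]
t 22.9667
10.7
```

View pics/w6c.png

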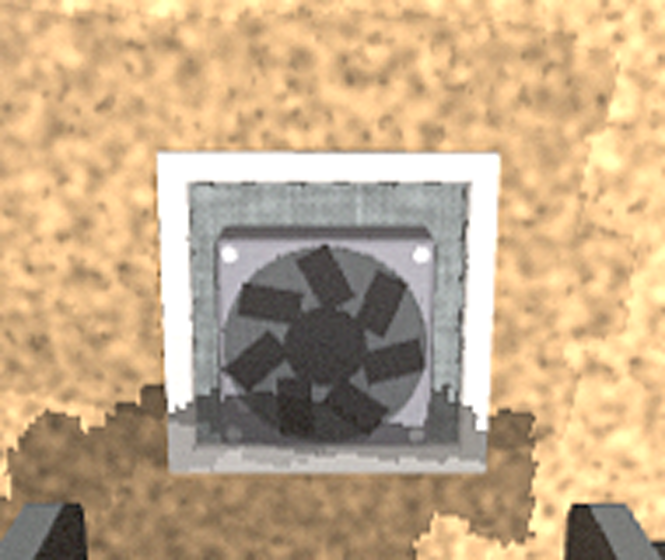

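View pics/w7c.png

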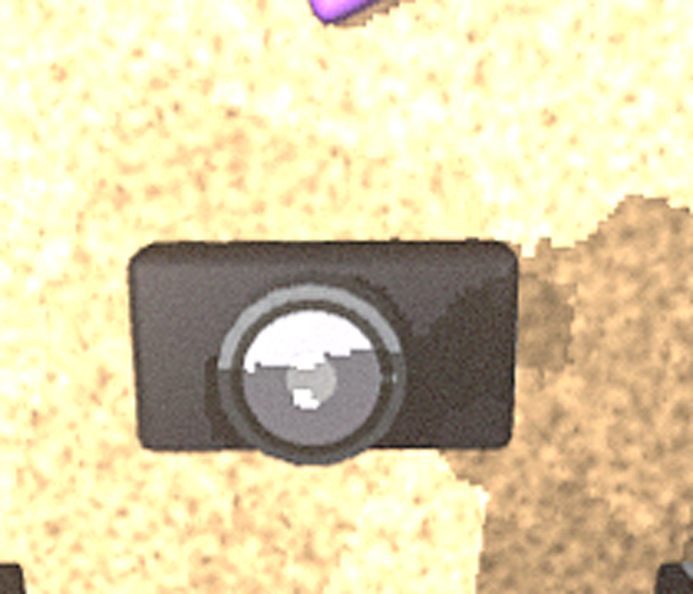

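```bash
python3 - <<'E'
from h import *
s=dict(np.load("w6.npz")); o=[(160,155),(499,155),(487,472),(170,472)]
quad(s,(230,95),3.5,[(217,240),(435,240),(431,446),(221,446)],.022); quad(s,(230,95),3.5,o,.006)
s=dict(np.load("w7.npz")); 
quad(s,(220,75),3.3,[(130,258),(518,258),(512,449),(142,449)],.026)
q=np.array([(218,375),(404,375),(311,285),(311,466),(311,375)])/3.3+[220,75]
P=ray(s,q,.046)[:,:2]; print(P.round(4),np.linalg.norm(P[0]-P[1]),np.linalg.norm(P[2]-P[3]))
c=(P[0]+P[1])/2*.5+(P[2]+P[3])/2*.5; print(c,get_ee_rot()[:2,1],get_t())
b=np.degrees(np.arctan2(get_ee_rot()[1][1],get_ee_rot()[0][1]))
print(pick(c[0],c[1],b,.026,.005)); shot("wrist","w8")
E
```

```text
c [0.4497 0.3498] sides [48.7 49.2 49.5 49.2] dir01 10.8 dir03 -79.1
c [0.45   0.3518] sides [79.  79.5 80.1 79.5] dir01 10.8 dir03 -79.3
c [0.4454 0.1249] sides [97.  50.5 97.4 50.5] dir01 -84.8 dir03 -174.2
[[0.4435 0.1502]
 [0.4475 0.106 ]
 [0.4671 0.1299]
 [0.4225 0.1262]
 [0.4455 0.1281]] 0.044326663260310005 0.04475990645156758
[0.44515379 0.128085  ] [ 0.08780977 -0.99613725] 24.5917
gap 0.04420291901001514 z 0.20449091068382658 want 0.204 F [-2.6  0.1  8.8]
gap up 0.044342582512748516 F [-0.8  0.6 -0.7] t 27.5833
-84.9623828777566
```

View pics/w8.png

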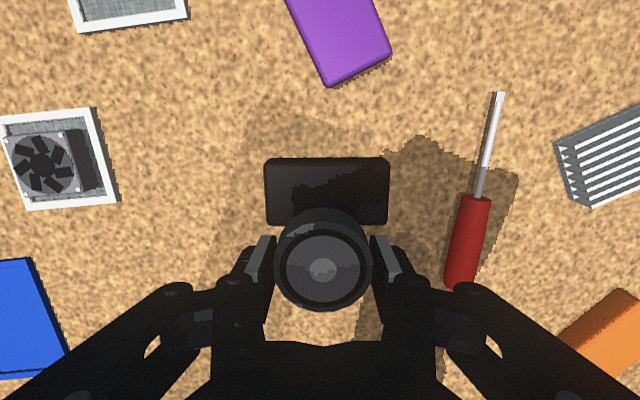

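```bash
python3 - <<'E'
from h import *
print(place(.619,-.292,-72,.005,.046)); s=shot("wrist","w9")
a=s["img"][95:255,230:420,::-1]
cv2.imwrite("pics/w9c.png",cv2.resize(cv2.convertScaleAbs(a,alpha=1.3,beta=25),None,fx=3.5,fy=3.5,interpolation=cv2.INTER_CUBIC))
hover(.4987,-.1066,31.8,.32); grip(.085); s=shot("wrist","w10")
a=s["img"][85:245,230:420,::-1]
cv2.imwrite("pics/w10c.png",cv2.resize(a,None,fx=3.5,fy=3.5,interpolation=cv2.INTER_CUBIC))
E
```

```text
gap 0.044235663243039486
k 0 F 0.2707035298327667 ee [ 0.619  -0.292   0.1809]
t 34.075
-72
```

View pics/w9c.png

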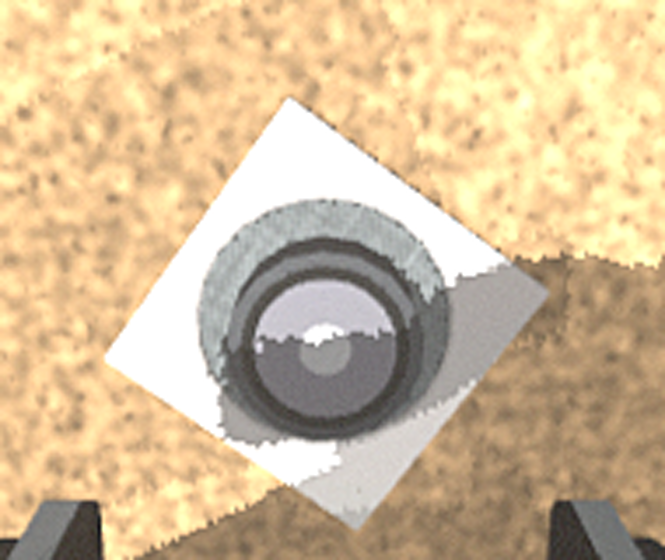

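View pics/w10c.png

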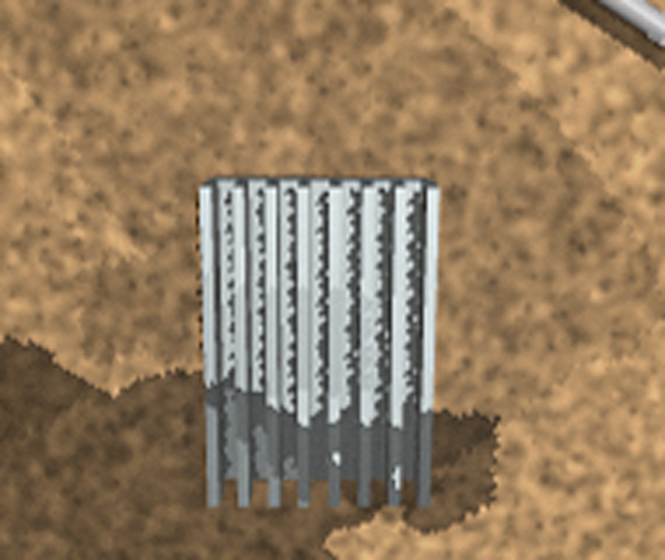

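```bash
python3 - <<'E'
from h import *
s=dict(np.load("w9.npz"))
quad(s,(230,95),3.5,[(289,96),(549,292),(358,530),(104,358)],.006)
q=np.array([(230,345),(422,345),(326,250),(326,440)])/3.5+[230,95]
P=ray(s,q,.022)[:,:2]; print("spk",P.mean(0),np.linalg.norm(P[0]-P[1]),np.linalg.norm(P[2]-P[3]))
s=dict(np.load("w10.npz"))
P=quad(s,(230,85),3.5,[(199,184),(440,184),(430,508),(208,508)],.026); c=P.mean(0)
print(pick(c[0],c[1],31.5,0,.010)); shot("wrist","w11")
E
```

```text
c [ 0.6198 -0.2922] sides [77.7 77.6 77.9 78. ] dir01 -108.4 dir03 162.1
spk [ 0.61917971 -0.2926054 ] 0.044145627656929816 0.04550942337626152
c [ 0.4986 -0.1062] sides [56.  81.1 56.  81.1] dir01 31.9 dir03 -58.3
gap 0.054743055018709685 z 0.18344454717421224 want 0.183 F [-1.9 -0.4  6. ]
gap up 0.054829624557194284 F [-1.1 -1.2 -3.4] t 38.8
31.5
```

View pics/w11.png

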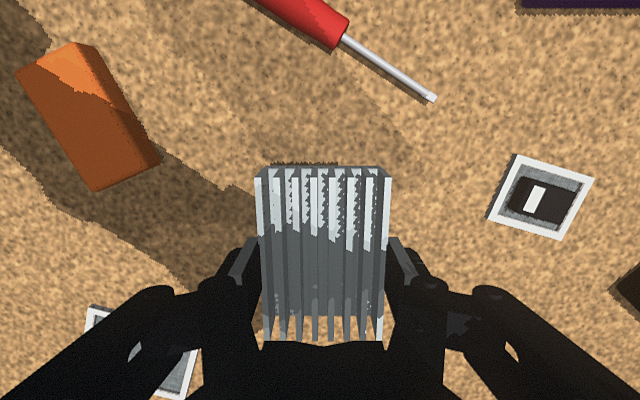

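```bash
python3 - <<'E'
from h import *
print(place(.434,-.353,103.2,.010,.056)); s=shot("wrist","w12")
a=s["img"][85:265,220:430,::-1]
cv2.imwrite("pics/w12c.png",cv2.resize(a,None,fx=3.3,fy=3.3,interpolation=cv2.INTER_CUBIC))
hover(.4454,.1249,5.5,.32); grip(.085); s=shot("wrist","w13")
a=s["img"][75:255,220:430,::-1]
cv2.imwrite("pics/w13c.png",cv2.resize(cv2.convertScaleAbs(a,alpha=1.8,beta=25),None,fx=3.3,fy=3.3,interpolation=cv2.INTER_CUBIC))
E
```

```text
gap 0.054874976448048375
k 0 F -0.2257644813930959 ee [ 0.434  -0.353   0.1859]
t 44.575
283.2
```

View pics/w12c.png

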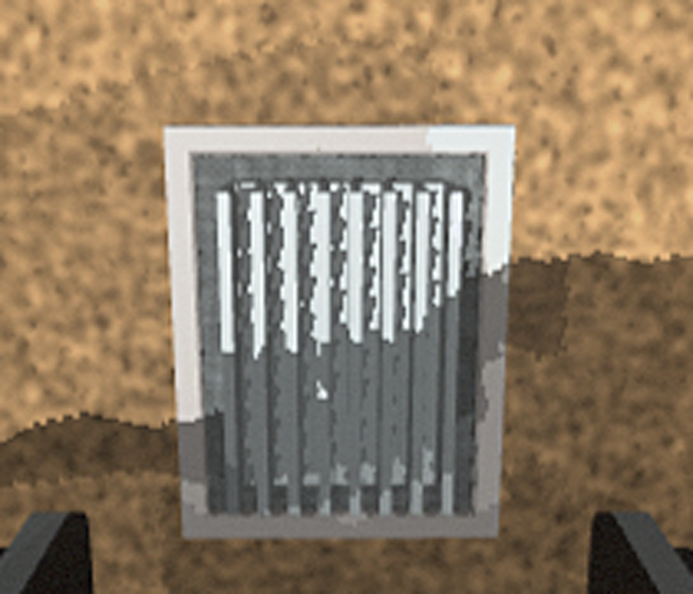

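View pics/w13c.png

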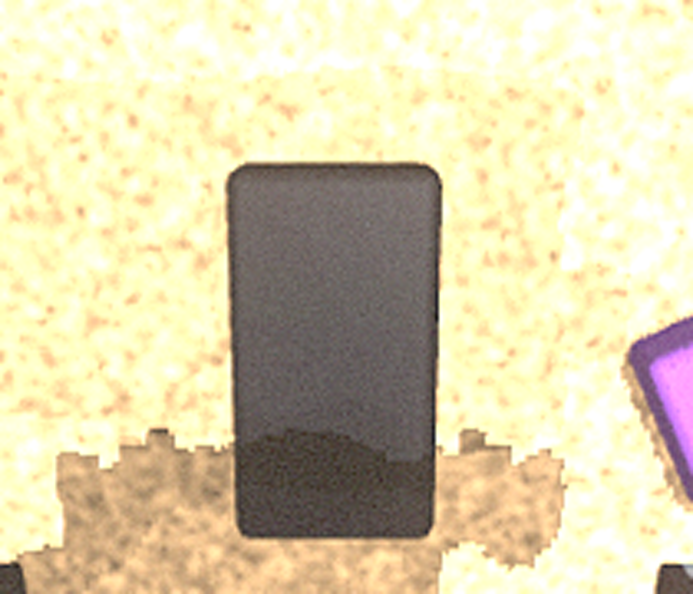

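```bash
python3 - <<'E'
from h import *
s=dict(np.load("w12.npz"))
quad(s,(220,85),3.3,[(215,192),(465,192),(455,515),(208,515)],.028); quad(s,(220,85),3.3,[(165,126),(516,126),(498,538),(183,538)],.006)
s=dict(np.load("w13.npz"))
P=quad(s,(220,75),3.3,[(228,175),(441,175),(434,538),(238,538)],.024); c=P.mean(0)
print(pick(c[0],c[1],5.4,0,.010,force=50)); shot("wrist","w14")
E
```

```text
c [ 0.4354 -0.3519] sides [56.8 79.9 61.3 80. ] dir01 -76.7 dir03 -168.2
c [ 0.434  -0.3535] sides [ 85.6 110.   85.9 110. ] dir01 -76.7 dir03 -166.6
c [0.4461 0.1252] sides [52.5 97.1 53.3 97.1] dir01 5.5 dir03 -84.3
gap 0.0527044794405414 z 0.18344539837376456 want 0.183 F [-1.3 -0.2  7.6]
gap up 0.05225219166565018 F [-0.5  0.1 -4.1] t 49.8417
5.4
```

View pics/w14.png

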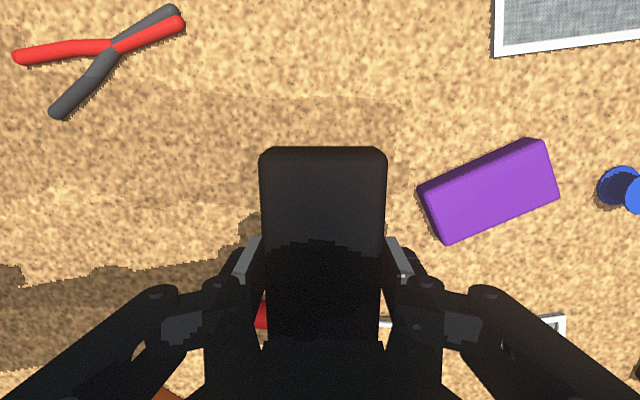

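```bash
python3 - <<'E'
from h import *
print(place(.621,.294,102.4,.010,.054)); s=shot("wrist","w15")
a=s["img"][75:275,210:440,::-1]
cv2.imwrite("pics/w15c.png",cv2.resize(cv2.convertScaleAbs(a,alpha=1.5,beta=25),None,fx=3,fy=3,interpolation=cv2.INTER_CUBIC))
move_pose([.45,.3,.40],rot(best((.45,.3,.40),102.4)))
shot("top","top1"); shot("scene","scene1"); print(get_t(),get_contact_force())
E
```

```text
gap 0.05257127298539891
k 0 F -0.1959885317197756 ee [0.621  0.294  0.1859]
t 55.8167
102.4
56.775 [ 0.62974747 -0.0027633  -0.1838027 ]
```

View pics/w15c.png

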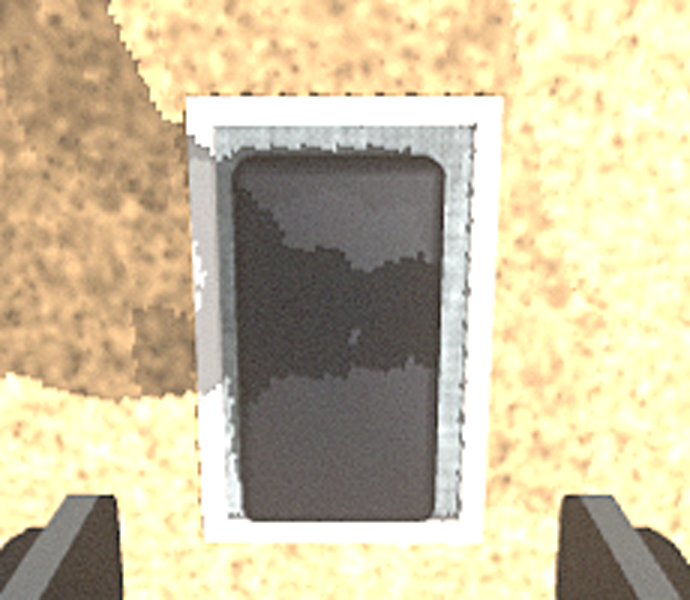

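View pics/scene1.png

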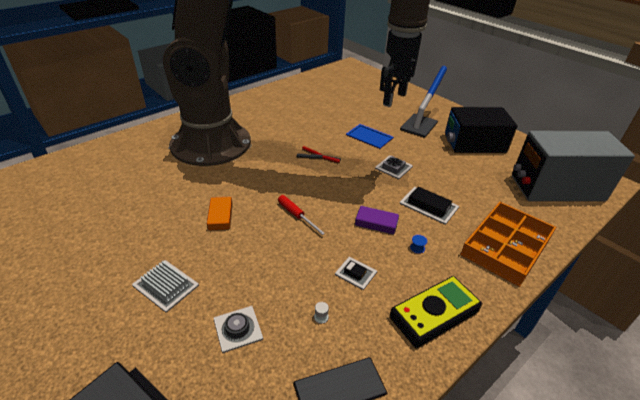

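View pics/top1.png

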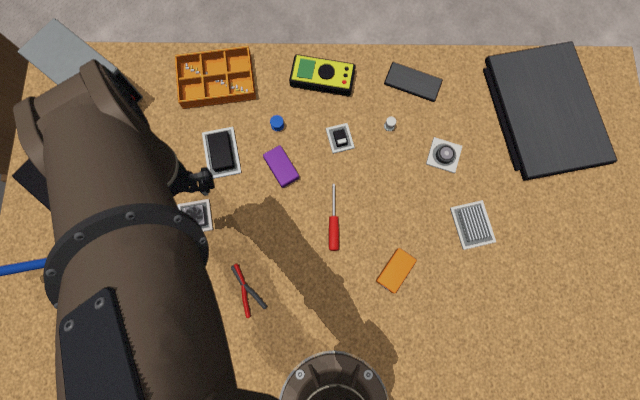

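```bash
python3 - <<'E'
from h import *
s=dict(np.load("w15.npz"))
quad(s,(210,75),3,[(233,168),(445,168),(434,521),(243,521)],.026); quad(s,(210,75),3,[(186,96),(504,96),(482,542),(206,542)],.006)
s=dict(np.load("scene1.npz")); a=s["img"][140:345,130:470,::-1]; cv2.imwrite("pics/s1c.png",cv2.resize(a,None,fx=2.3,fy=2.3,interpolation=cv2.INTER_CUBIC))
E
```

```text
c [0.6222 0.2947] sides [52.9 96.6 53.  96.6] dir01 102.5 dir03 12.4
c [0.6216 0.2963] sides [ 84.2 130.3  83.5 130.2] dir01 102.5 dir03 12.5
```

View pics/s1c.png

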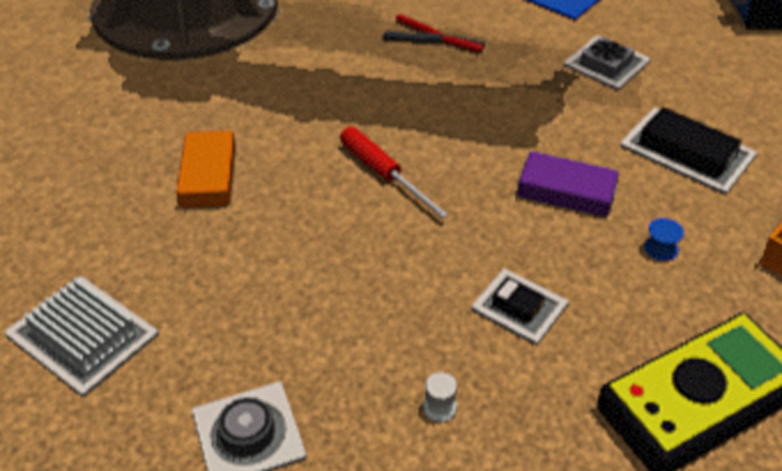

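All five parts lie flat in their pockets and nothing touches the robot, so I'm handing in.

```bash
python3 -c "
from station import *
sign_off()"
```

```text
the job is handed in; nothing more can be done
```

I took both piles apart from the top and laid all five parts in their own nests: battery, fan, loudspeaker, heat sink, then brick. I handed the job in at about 57 s of the 131 s allowed; it reports no verdict.

- **Position:** after each placing, a wrist picture put the part's centre within about 2.2 mm of its pocket's centre, against a limit of 13 mm. The calibration is itself only good to about 2 mm.
- **Flatness and floor:** the final scene and top pictures show every part flat and right way up in its pocket. I judged this by eye and did not measure tilt or floor height.
- **Forces:** the tool read 6 to 9 N upward while gripping each part. The placings read under 1 N, and the gripper was well clear of everything at the end.
- **Disagreements:** the first top picture put the nests up to about 2 to 3 mm from where the wrist pictures later did, so I shifted the last three targets by 1 to 2 mm. The wrist outline of the placed heat sink was also uneven, with one short side reading 61 mm instead of 56 mm. I put that down to shadow at its near end.

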